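# Hang the cake ring on the J-hook past its spring catch

## Robot

A 6-joint arm with a two-finger parallel gripper is mounted at the origin on a cart in front of the work surface, level with it; the furniture and walls round the work are solid. World frame = base frame: x ahead of the robot, y to its left, z up, the work surface at z = 0. Lengths are in mm, angles in rad, forces in N, time in s.
With the tool pointing down it reaches from about 350 to 775 mm from the base axis. Payload 7.3 kg.
Tool frame: the origin (TCP) lies between the finger pads; the fingertips stand 14 mm ahead of it and the grasp point (between the pads) lies 5 mm behind it; z points along the fingers, y is the line along which they close (so a half turn about z gives the same grasp; the last joint's range is limited). The gripper opens to 92 mm and grips with 3 to 60 N. Pads are 19 mm wide; open, the fingers measure 130 mm over their backs; the gripper's body (75 mm by 190 mm) begins 47 mm behind the grasp point.
Start: joints at [-1.296, 0.342, 1.524, -0, 1.275, -0.146], TCP at [214.482, -479.211, 216.841] pointing down, gripper open.
Joint ranges: [-2.53, 2.53], [-0.77, 2.02], [0.04, 2.7], [-1, 4.14], [0.28, 2.66], [-3.11, 3.11]. Speed limits (rad/s): [2.57, 2.57, 3.14, 3.14, 3.14, 3.14].

## Interface

Orientations are given as [roll, pitch, yaw] about the fixed x, y, z axes, in that order (R = Rz(yaw) Ry(pitch) Rx(roll)).
In Python, from plant import get_obs, cams, close_job gives the robot as it stands. The module is installed in compiled form; this text tells all that it offers.
- The arm moves only by the shell command python3 -m creep 'ROWS'. ROWS is JSON, a list of rows, each an object of numbers: "hand": the opening, from 0 (shut) to 1 (fully open); "tx", "ty", "tz": the shift along the tool's x, y, z in m; "spin": the turn about the tool's z in degrees. In form: [{"hand": .., "tx": .., "ty": .., "tz": .., "spin": ..}, ...]. A call has 1 to 5 rows; each row shifts and turns the commanded pose from where the row before left it, along the tool's axes as they then stand; what a row does not reach is not made up. A row lasts 1/8 s, in which the tool goes at most 62.5 mm and 10.7 degrees, less where a joint would pass 70% of its speed; a pose out of reach is approached as far as the arm can. A call is refused whole if a number of a shift passes 0.0625 or a number of a turn 10.7, either way. A call with a gripper value outside its range is refused whole. The fingers move at their own pace and stop on an object; the grip force is fixed at half the most. Time passes only in rows, so rows that do not move let the fingers close. It gives the time, the measured TCP pose, the force, the opening and the grip force at its end, in the units of the state.
- get_obs(): the state, without advancing time (a new reading comes with each control period).
- cams.capture(name): name is "scene" or "top"; returns a dict with "color" (420x560x3 uint8, red, green, blue), "K" (3x3 intrinsics, pixels), "k1" (the pictures are not rectified: a ray, as slopes to the right and down, at radius r is drawn at 1 + k1 r^2 times it, then the intrinsics apply), "R" (3x3) and "t" (3): a world point X has camera coordinates R X + t. Camera axes: x right, y down, z forward; pixel columns grow to the right and rows downward; lengths in mm; the calibration is good to about 2 mm. A picture is of the moment at which its call begins. There is no depth.
- close_job(): hands the job in; it is judged then, once.
The state is a dict: "time": time; "joint_positions": joint angles; "dq": joint speeds; "tau": joint torques, N m; "tool_pos": TCP position; "tcp_rot": TCP orientation; "contact_force": force on the tool from outside, world axes, zero at the start; "moment": the same for the moment, N m; "grip_width": finger opening in mm; "finger_force": force on a finger pad.
Only numpy, scipy, OpenCV 4.12 (cv2) and the standard library are available. Lean on these libraries where they do the work, as an engineer would, in place of code of your own. Each camera call takes 0.05 s, during which the arm holds its last target. There are 200 camera calls.

## Task

Lift the steel cake ring out of its drying rack by the rim, bring it over the upturned tip of the J-hook and lower it gently until the rim rests on the outer part of the hook's arm, in front of the red catch. Keeping it down on the arm, slide it towards the post over the catch until the catch has sprung up behind the rim, then let go so that it hangs there at rest. The arm's height has to be found by feel or sight: never load the stand with more than 15 N, and leave the timer, thermometer, tub and spray bottle where they are.

Things in the scene. Friction and masses are not known exactly. Their poses are not given: they have to be found in the camera images.
- cake_ring: Bare steel cake ring (a bottomless hoop): outer diameter 150 mm, inner diameter 134 mm (rim 8 mm thick radially), 16 mm wide along its axis, 0.18 to 0.33 kg. Origin at the centre of the hoop, its x along the hoop's axis (level at the start: the hoop stands upright). The rim can be pinched across its 16 mm width, from above.
- ring_rack: Small drying rack, fixed: white base plate 100 x 150 mm with four steel pegs up to 60 mm high that keep the ring upright, two on each side. Origin under the middle of the base, x along the axis of the standing ring. The ring stands with its centre about 92 mm above the rack's origin and lifts straight up.
- hook_stand: Hook stand, fixed: steel base 150 x 110 x 12 mm, origin at the centre of its underside. Post (26 mm thick) at x = +55 mm. From it a level J-shaped arm, a 10 mm round bar, runs along y = 0 towards -x. Its height is set anew each time and NOT reported: the bar's top lies 240 to 280 mm above the origin; see or feel it. The arm is springy: it gives 1 mm downwards per 3 N, at most 12 mm.
- outer_part (a point): Point over the outer part of the arm, in the stand's frame at x = -34 mm, y = 0, z = 260 mm (not the true height of the bar). Axes as the stand's. Free bar from x = -57 to -6 mm in the stand's frame; beyond it the upturned tip, from -57 to -67 mm, 25 mm higher than the bar's top.
- seat (a point): Point over the seat, in the stand's frame at x = +28 mm, y = 0, z = 260 mm (not the true height of the bar). Axes as the stand's. The seat is the bar between the catch's free end (x = +13 mm in the stand's frame) and the face of a black stop disc 22 mm across (x = +40 mm). The mast behind it ends 10 mm above the bar's top.
- catch (a joint): Red spring catch on top of the arm, a tongue rising out of the bar from x = -6 mm in the stand's frame to 7 mm at its free end, at +13 mm: 0 = up, 0.23 rad = pressed flush. A rim resting on the bar and slid towards the post presses it down (about 4 N at its end, 2 to 5 N to push along) and it springs up behind the rim.
- timer: Kitchen timer, 94 x 68 x 34 mm, in front of the work; bystander, origin at the middle of its underside.
- thermometer: Probe thermometer lying down, white body and steel needle, 34 x 216 x 17 mm, behind the work; bystander, origin at the middle of its underside.
- tub: White food tub with lid, 119 mm across, 51 mm high, at the left; bystander, origin at the middle of its underside.
- spray: White spray bottle, 70 mm across, 194 mm high, at the right; bystander, origin at the middle of its underside.

How it is judged (in metres and radians):
On the way, in this order (a step that is already met when the one before it is completed fails the run):
1. the ring is lifted clear of the rack (z of cake_ring in the frame of ring_rack above 0.15 m and contact force between cake_ring and ring_rack below 0.1 N), for 0.1 s.
2. the rim rests on the outer part of the arm, between the tip and the catch (contact over 1 N for 0.2 s) (x of cake_ring in the frame of hook_stand between -0.052 and -0.012 m and y of cake_ring in the frame of hook_stand between -0.04 and 0.04 m and height (world z) of cake_ring between 0.14 and 0.235 m and contact force between cake_ring and hook_stand above 1 N), for 0.2 s.
3. the rim, sliding on the arm, presses the catch down (value of joint catch above 0.1 rad and x of cake_ring in the frame of hook_stand between -0.012 and 0.024 m and height (world z) of cake_ring between 0.14 and 0.235 m and contact force between cake_ring and hook_stand above 1 N), for 0.1 s.
At the end, for the whole second after the job is handed in: The ring, released and at rest (under 0.03 m/s), hangs from the arm in the seat: centre 17 to 38 mm from the stand's origin towards the post, within 25 mm of the arm's line, 140 to 235 mm high, axis level within 15 degrees; the catch is up (under 0.06 rad) (x of cake_ring in the frame of hook_stand between 0.017 and 0.038 m and y of cake_ring in the frame of hook_stand between -0.025 and 0.025 m and height (world z) of cake_ring between 0.14 and 0.235 m and angle between cake_ring's own x axis and vertical between 1.3 and 1.85 rad and contact force between cake_ring and hook_stand above 1 N and value of joint catch below 0.06 rad and linear speed of cake_ring below 0.03 m/s and contact force between cake_ring and the fingers below 0.1 N); the robot touches nothing.
It fails at once if the stand (arm and catch included) is loaded with more than 15 N (contact force between hook_stand and anything else above 15 N).
It fails at once if the timer is moved more than 20 mm (distance of timer from where it was at the start of the episode above 0.02 m).
It fails at once if the thermometer is moved more than 20 mm (distance of thermometer from where it was at the start of the episode above 0.02 m).
It fails at once if the tub is moved more than 20 mm (distance of tub from where it was at the start of the episode above 0.02 m).
It fails at once if the spray is moved more than 20 mm (distance of spray from where it was at the start of the episode above 0.02 m).
It also fails if it takes over 54 s, if anything falls off the work surface, if the arm or the gripper's body presses on something with over 40 N, if the wrist force passes 120 N, or if a joint passes its speed limit or range.

## Working session

There is one attempt and no reset: what is moved stays moved. The work goes in short steps, Python scripts to look and compute and a shell command to move; the robot and the scene stay as the last step left them, time stands still between calls to the robot, and variables do not carry over. Pictures are saved under pics/ and viewed, at most 10 in all, crops included, and the job is handed in when it is done.

```bash
mkdir -p pics; python3 - <<'E'
from plant import get_obs,cams
import cv2,pickle
for n in("scene","top"):
    c=cams.capture(n); pickle.dump(c,open(n+'.pkl','wb'))
    cv2.imwrite(f'pics/{n}0.png',cv2.resize(c['color'][:,:,::-1],(784,588),interpolation=cv2.INTER_CUBIC))
    print(n,c['K'].tolist(),c['k1'],c['R'].round(3).tolist(),c['t'].round(1).tolist())
print(get_obs())
E
```

```text
scene [[407.72429668647834, 0.0, 283.67148922935104], [0.0, 407.72429668647834, 206.29771861015158], [0.0, 0.0, 1.0]] -0.05027043298472656 [[-0.652, -0.758, -0.017], [-0.449, 0.404, -0.797], [0.611, -0.512, -0.604]] [374.3, 413.5, 905.3]
top [[471.2065922509399, 0.0, 291.76156532274325], [0.0, 471.2065922509399, 208.6135844333711], [0.0, 0.0, 1.0]] -0.11706995396479783 [[0.02, -1.0, -0.016], [-0.981, -0.017, -0.194], [0.194, 0.02, -0.981]] [-13.3, 621.0, 1318.2]
{'time': 0.1, 'joint_positions': array([-1.29599862e+00,  3.42608815e-01,  1.52491605e+00, -1.35218494e-05,
        1.27540710e+00, -1.46024085e-01]), 'dq': array([-0.00027396, -0.00189282, -0.00141682, -0.00070494, -0.0010783 ,
        0.00131459]), 'tau': array([ 2.15760556e-03, -4.32002449e+01, -2.44695926e+01,  7.19887996e-02,
        5.25960024e-02, -3.52438838e-05]), 'tool_pos': array([ 214.36956767, -478.82666075,  216.23933032]), 'tcp_rot': array([-3.14026571e+00, -1.82084265e-04,  4.20825619e-01]), 'contact_force': array([-0.8999241 ,  0.21061555,  0.49645966]), 'moment': array([-0.06717925,  0.02664418,  0.02683124]), 'finger_force': 0.0, 'grip_width': 91.97209931105925}
```

View pics/scene0.png

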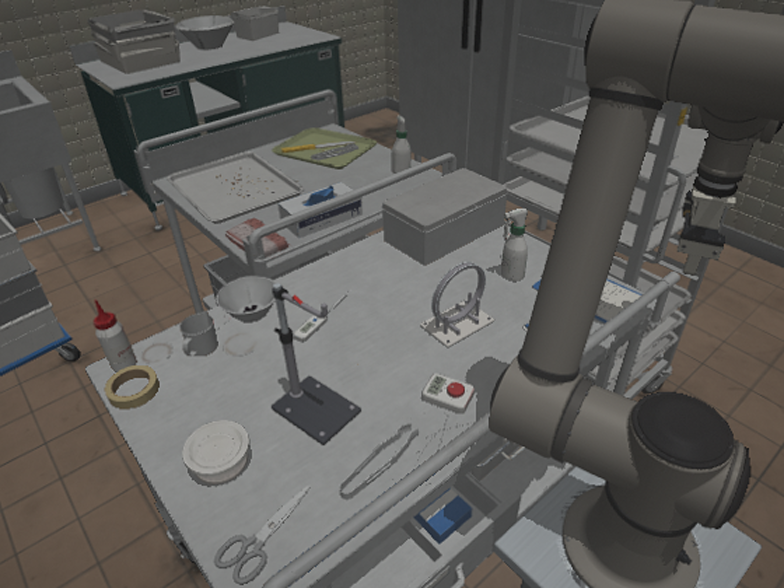

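View pics/top0.png

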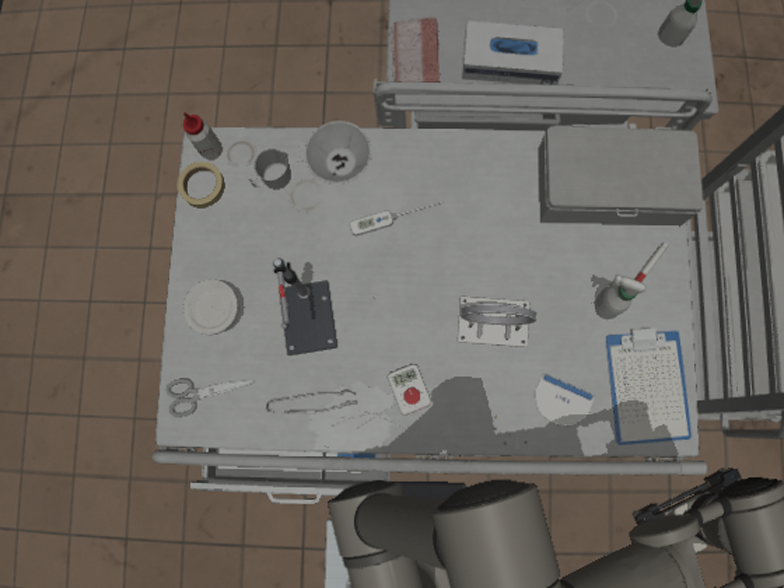

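The scene view shows the stand at about (315,405), with its arm from (280,292) to (325,312), and the ring at (460,300). In the top view the stand is at (308,318) and the ring in its rack at (497,318). I'll enlarge both next.

```bash
python3 - <<'E'
import cv2,pickle,numpy as np
s=pickle.load(open('scene.pkl','rb'))['color'][:,:,::-1];t=pickle.load(open('top.pkl','rb'))['color'][:,:,::-1]
f=lambda im,x,y,w,h,k:cv2.resize(im[y:y+h,x:x+w],None,fx=k,fy=k,interpolation=cv2.INTER_CUBIC)
# scene crop x180..380,y180..320 *4 ; top crop x190..390,y175..260
cv2.imwrite('pics/s1.png',f(s,180,180,195,145,4))
cv2.imwrite('pics/t1.png',f(t,190,175,200,90,4))
E
```

```text
(no output)
```

View pics/s1.png

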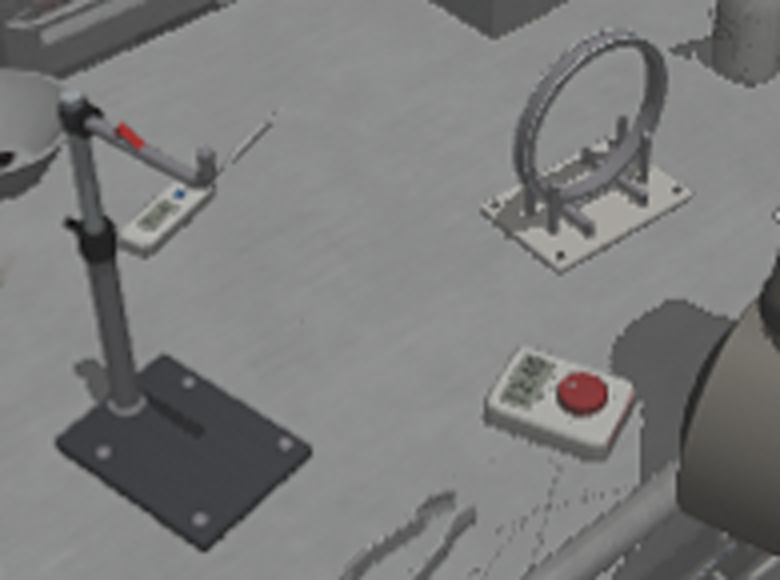

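View pics/t1.png

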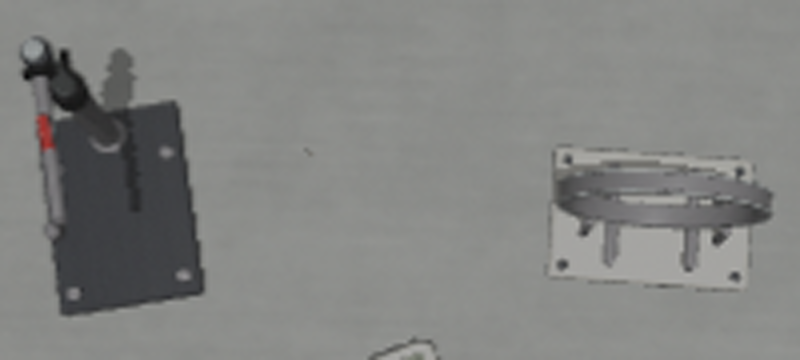

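The scene crop gives the base corners at (163,355), (312,452), (206,549) and (57,443), the tip top at (205,150) and the red catch around (130,136). The top crop shows the rack plate and ring. Now I'll fit the poses.

```bash
cat > h.py <<'E'
import numpy as np,pickle,cv2
C={n:pickle.load(open(n+'.pkl','rb')) for n in('scene','top')}
O={'scene':(180,180),'top':(190,175)}
def proj(n,X):
    c=C[n];p=c['R']@np.asarray(X,float)+c['t'];s=p[:2]/p[2];s=s*(1+c['k1']*(s@s))
    return s*c['K'][0,0]+c['K'][:2,2]
def full(n,u): return (np.array(u)+.5)/4-.5+O[n]
def W(p,l): 
    c,s=np.cos(p[2]),np.sin(p[2]);return np.array([p[0]+c*l[0]-s*l[1],p[1]+s*l[0]+c*l[1],l[2]])
E
python3 - <<'E'
from h import *
from scipy.optimize import least_squares as LS
st=lambda H:[('top',(75,-55,12),(177,101)),('top',(-75,-55,12),(204,293)),('top',(-75,55,12),(63,315)),
('scene',(75,-55,12),(163,355)),('scene',(-75,-55,12),(312,452)),('scene',(-75,55,12),(206,549)),('scene',(75,55,12),(57,443)),
('scene',(-62,0,H+25),(206,150)),('top',(-62,0,H+25),(53,230)),('top',(4,0,H+3),(45,132)),('scene',(4,0,H+3),(130,136)),('scene',(55,0,H+10),(72,98)),('top',(55,0,H+10),(35,48))]
rk=lambda h:[('top',(50,75,h),(555,146)),('top',(50,-75,h),(752,162)),('top',(-50,-75,h),(746,290)),('top',(-50,75,h),(548,276)),
('scene',(50,75,h),(482,210)),('scene',(-50,75,h),(560,268)),('scene',(-50,-75,h),(692,192))]
def run(m,x0):
    f=lambda p:np.concatenate([proj(n,W(p,l))-full(n,u) for n,l,u in m(p[3])])
    r=LS(f,x0,loss='soft_l1');print(r.x.round(3));print(f(r.x).reshape(-1,2).round(1).tolist());return r.x
a=run(st,[500,200,0.1,260]);b=run(rk,[500,-150,0,8])
th=np.linspace(0,2*np.pi,400)
for n in O:
  for x in(-8,8):
    P=np.array([proj(n,W(b,(x,75*np.cos(t),92+75*np.sin(t)))) for t in th]);P=(P-O[n]+.5)*4-.5
    print(n,x,P.min(0).round(),P.max(0).round())
E
```

```text
[5.71624e+02 2.17016e+02 1.87000e-01 2.79564e+02]
[[-0.1, -0.2], [0.3, 0.1], [-0.5, 0.6], [0.1, -1.0], [0.8, -1.5], [-0.4, -0.3], [-1.4, -0.7], [-0.0, 0.0], [-0.2, 0.5], [0.1, 0.1], [0.1, 0.2], [-0.1, -0.4], [-0.5, 0.7]]
[ 5.71770e+02 -1.84525e+02 -5.10000e-02  7.03400e+00]
[[0.1, 0.1], [0.0, -0.6], [0.3, 0.1], [-0.1, 0.3], [-0.9, -1.0], [-0.1, 0.7], [0.7, 0.3]]
scene -8 [527.  38.] [667. 205.]
scene 8 [514.  29.] [653. 195.]
top -8 [558. 192.] [770. 228.]
top 8 [559. 169.] [771. 207.]
```

```bash
python3 -m creep '[{"hand":1,"spin":-10.5},{"hand":1,"spin":-10.5},{"hand":1,"spin":-10.5},{"hand":1,"spin":-10.5},{"hand":1,"spin":-10.5}]'
python3 -m creep '[{"hand":1,"spin":-10.5},{"hand":1,"tx":0.03,"ty":0.036},{"hand":1,"tx":0.03,"ty":0.036},{"hand":1,"tx":0.03,"ty":0.036},{"hand":1,"tx":0.03,"ty":0.036}]'
python3 -m creep '[{"hand":0.7,"tx":0.03,"ty":0.036},{"hand":0.7,"tx":0.03,"ty":0.036},{"hand":0.7,"tx":0.03,"ty":0.036},{"hand":0.7,"tx":0.03,"ty":0.036},{"hand":0.7}]'
```

```text
invalid input at $[0]: expected keys hand, tx, ty, tz, spin
invalid input at $[0]: expected keys hand, tx, ty, tz, spin
invalid input at $[0]: expected keys hand, tx, ty, tz, spin
```

```bash
python3 -m creep '[{"hand":1,"tx":0,"ty":0,"tz":0,"spin":-10.5},{"hand":1,"tx":0,"ty":0,"tz":0,"spin":-10.5},{"hand":1,"tx":0,"ty":0,"tz":0,"spin":-10.5},{"hand":1,"tx":0,"ty":0,"tz":0,"spin":-10.5},{"hand":1,"tx":0,"ty":0,"tz":0,"spin":-10.5}]'
python3 -m creep '[{"hand":1,"tx":0,"ty":0,"tz":0,"spin":-10.5},{"hand":1,"tx":0.03,"ty":0.036,"tz":0,"spin":0},{"hand":1,"tx":0.03,"ty":0.036,"tz":0,"spin":0},{"hand":1,"tx":0.03,"ty":0.036,"tz":0,"spin":0},{"hand":1,"tx":0.03,"ty":0.036,"tz":0,"spin":0}]'
python3 -m creep '[{"hand":0.7,"tx":0.03,"ty":0.036,"tz":0,"spin":0},{"hand":0.7,"tx":0.03,"ty":0.036,"tz":0,"spin":0},{"hand":0.7,"tx":0.03,"ty":0.036,"tz":0,"spin":0},{"hand":0.7,"tx":0.03,"ty":0.036,"tz":0,"spin":0},{"hand":0.7,"tx":0,"ty":0,"tz":0,"spin":0}]'
```

```text
time: 0.72
tool_pos: [214.4, -478.9, 216.4]
tcp_rot: [-3.141, -0.001, 1.343]
contact_force: [-0.1, -0.4, -1.0]
grip_width: 91.9
finger_force: 0.0
time: 1.35
tool_pos: [365.3, -365.5, 216.5]
tcp_rot: [-3.141, -0.0, 1.52]
contact_force: [-0.5, 0.6, -0.0]
grip_width: 91.9
finger_force: 0.0
time: 1.98
tool_pos: [515.9, -251.8, 216.1]
tcp_rot: [-3.141, -0.001, 1.525]
contact_force: [-0.6, -1.5, 0.3]
grip_width: 64.5
finger_force: 0.0
```

```bash
python3 -m creep '[{"hand":0.6,"tx":0.0215,"ty":0.0262,"tz":0,"spin":0},{"hand":0.6,"tx":0.0214,"ty":0.0263,"tz":0,"spin":0},{"hand":0.6,"tx":0,"ty":0,"tz":0.02,"spin":0},{"hand":0.6,"tx":0,"ty":0,"tz":0.02,"spin":0},{"hand":0.6,"tx":0,"ty":0,"tz":0,"spin":0}]'
python3 -m creep '[{"hand":0.6,"tx":0,"ty":0,"tz":0.01,"spin":0},{"hand":0.6,"tx":0,"ty":0,"tz":0.013,"spin":0},{"hand":0.3,"tx":0,"ty":0,"tz":0,"spin":0},{"hand":0.3,"tx":0,"ty":0,"tz":0,"spin":0},{"hand":0.3,"tx":0,"ty":0,"tz":0,"spin":0}]'
python3 - <<'E'
from plant import cams
import cv2
ims=[]
for n,(x,y) in (("scene",(280,160)),("top",(300,175))):
    im=cams.capture(n)['color'][y:y+130,x:x+98,::-1]; ims.append(cv2.resize(im,None,fx=4,fy=4,interpolation=cv2.INTER_CUBIC))
cv2.imwrite('pics/g1.png',cv2.hconcat(ims))
E
```

```text
time: 2.6
tool_pos: [567.2, -214.1, 175.1]
tcp_rot: [-3.137, -0.001, 1.52]
contact_force: [0.2, 0.0, 0.6]
grip_width: 55.1
finger_force: 0.0
time: 3.22
tool_pos: [569.1, -213.9, 154.3]
tcp_rot: [3.141, 0.0, 1.52]
contact_force: [0.4, -0.2, -0.4]
grip_width: 30.1
finger_force: 0.0
```

View pics/g1.png

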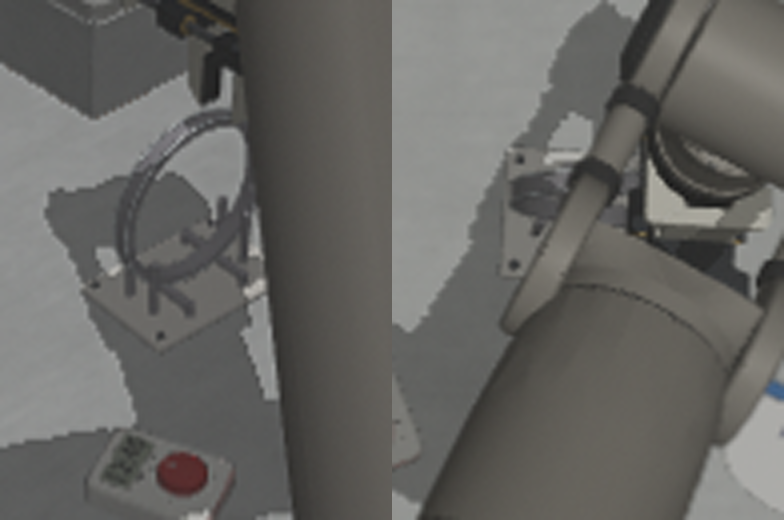

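The far finger is behind the rim at about (205,85) in the left half, and there is no contact at 30 mm opening. The second finger is hidden by the arm. Closing and lifting.

```bash
python3 -m creep '[{"hand":0,"tx":0,"ty":0,"tz":0,"spin":0},{"hand":0,"tx":0,"ty":0,"tz":0,"spin":0},{"hand":0,"tx":0,"ty":0,"tz":0,"spin":0},{"hand":0,"tx":0,"ty":0,"tz":0,"spin":0}]'
python3 -m creep '[{"hand":0,"tx":0,"ty":0,"tz":-0.01,"spin":0},{"hand":0,"tx":0,"ty":0,"tz":-0.02,"spin":0},{"hand":0,"tx":0,"ty":0,"tz":-0.03,"spin":0},{"hand":0,"tx":0,"ty":0,"tz":-0.03,"spin":0},{"hand":0,"tx":0,"ty":0,"tz":0,"spin":0}]'
```

```text
time: 3.82
tool_pos: [569.2, -214.0, 154.5]
tcp_rot: [3.14, 0.001, 1.52]
contact_force: [-0.5, -0.4, 3.5]
grip_width: 0.3
finger_force: 2.2
time: 4.45
tool_pos: [569.7, -214.3, 246.5]
tcp_rot: [3.137, 0.002, 1.52]
contact_force: [-1.0, -0.1, -1.1]
grip_width: 0.6
finger_force: 0.0
```

```bash
python3 - <<'E'
from plant import cams
import cv2
ims=[]
for n,(x,y) in (("scene",(280,160)),("top",(300,175))):
    im=cams.capture(n)['color'][y:y+130,x:x+98,::-1]; ims.append(cv2.resize(im,None,fx=4,fy=4,interpolation=cv2.INTER_CUBIC))
cv2.imwrite('pics/g2.png',cv2.hconcat(ims))
E
```

```text
(no output)
```

View pics/g2.png

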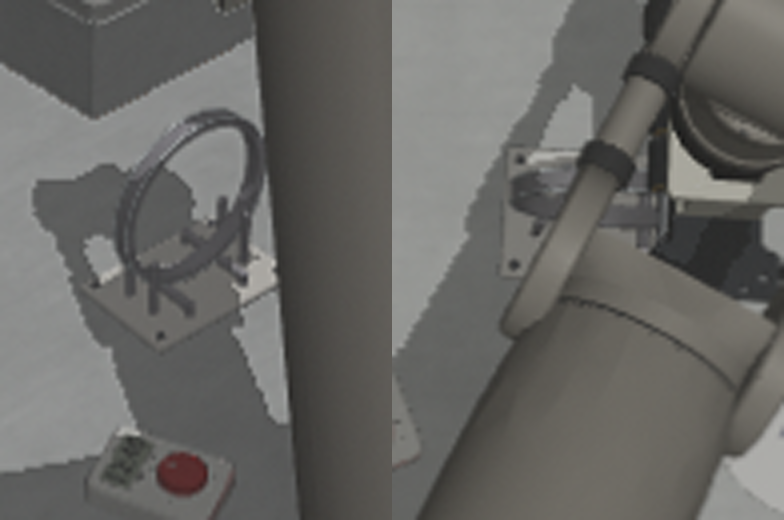

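```bash
python3 - <<'E'
from h import *
for X in [(569.1,-213.9,154.3),(569.1,-213.9,140.3),(600,-214,140),(538,-214,140),(569.7,-214,246),(569.7,-214,232),(571.8,-184.5,167),(571.8,-214,162)]:
    a=(proj('scene',X)-[280,160]+.5)*4-.5; b=(proj('top',X)-[300,175]+.5)*4-.5+[392,0]
    print(X,a.round(),b.round())
E
```

```text
(569.1, -213.9, 154.3) [225. 121.] [670. 190.]
(569.1, -213.9, 140.3) [224. 135.] [667. 193.]
(600, -214, 140) [195. 119.] [666. 149.]
(538, -214, 140) [253. 153.] [667. 238.]
(569.7, -214, 246) [232.  19.] [691. 164.]
(569.7, -214, 232) [230.  35.] [688. 168.]
(571.8, -184.5, 167) [197. 120.] [629. 182.]
(571.8, -214, 162) [223. 111.] [672. 184.]
```

The ring still stands untouched, and the gripper in the scene view seems higher than the reading implies. I'll move the gripper left into clear view to check where its tips really are.

```bash
python3 -m creep '[{"hand":0.4,"tx":0.05,"ty":0,"tz":0,"spin":0},{"hand":0.4,"tx":0.05,"ty":0,"tz":0,"spin":0},{"hand":0.4,"tx":0.05,"ty":0,"tz":0,"spin":0},{"hand":0.4,"tx":0,"ty":0,"tz":0,"spin":0},{"hand":0.4,"tx":0,"ty":0,"tz":0,"spin":0}]'
python3 - <<'E'
from plant import cams,get_obs
import cv2,h,pickle
import numpy as np
p=get_obs()['tool_pos'];print(p,get_obs()['tcp_rot'],get_obs()['grip_width'])
ims=[]
for n in ("scene","top"):
    u=h.proj(n,p);x,y=int(u[0])-49,int(u[1])-65
    im=cams.capture(n)['color'];pickle.dump((im,x,y),open(n+'_c.pkl','wb'));im=im[y:y+130,x:x+98,::-1]; ims.append(cv2.resize(im,None,fx=4,fy=4,interpolation=cv2.INTER_CUBIC))
    print(n,x,y)
    for d in [(0,0,0),(0,0,-14),(18,0,-14),(-18,0,-14)]: print(d,((h.proj(n,p+d)-[x,y]+.5)*4-.5).round())
cv2.imwrite('pics/g3.png',cv2.hconcat(ims))
E
```

```text
time: 5.18
tool_pos: [575.9, -64.2, 242.8]
tcp_rot: [-3.14, 0.0, 1.521]
contact_force: [0.3, -0.5, 1.0]
grip_width: 36.8
finger_force: 0.0
[575.94948701 -64.19469587 242.75960932] [-3.13965235e+00  1.94306033e-04  1.52089127e+00] 36.83963105659201
scene 250 118
(0, 0, 0) [198. 263.]
(0, 0, -14) [198. 279.]
(18, 0, -14) [180. 269.]
(-18, 0, -14) [215. 290.]
top 265 147
(0, 0, 0) [201. 264.]
(0, 0, -14) [201. 268.]
(18, 0, -14) [201. 240.]
(-18, 0, -14) [200. 296.]
```

View pics/g3.png

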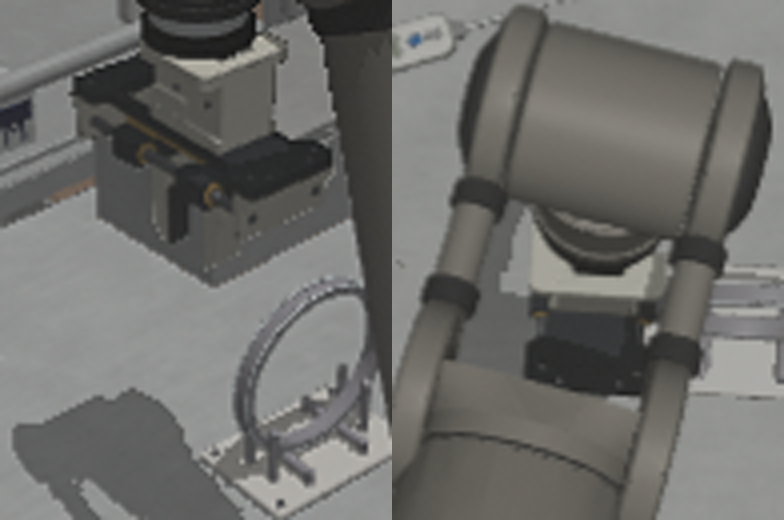

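The scene crop shows the fingertip at about (175,243), but the reading predicts (171,263). So the tips are really about 20 mm higher than stated. That fits the first close, which pinched air on top of the rim with 3.5 N upwards. I'll regrasp 20 mm deeper.

```bash
python3 -m creep '[{"hand":0.5,"tx":-0.049,"ty":0.001,"tz":0,"spin":0},{"hand":0.5,"tx":-0.049,"ty":0.001,"tz":0,"spin":0},{"hand":0.5,"tx":-0.05,"ty":0.001,"tz":0,"spin":0},{"hand":0.5,"tx":0,"ty":0,"tz":0.03,"spin":0},{"hand":0.5,"tx":0,"ty":0,"tz":0.03,"spin":0}]'
python3 -m creep '[{"hand":0.5,"tx":0,"ty":0,"tz":0.02,"spin":0},{"hand":0.5,"tx":0,"ty":0,"tz":0.01,"spin":0},{"hand":0.5,"tx":0,"ty":0,"tz":0,"spin":0}]'
python3 -m creep '[{"hand":0.5,"tx":0,"ty":0,"tz":0.01,"spin":0},{"hand":0.5,"tx":0,"ty":0,"tz":0.005,"spin":0},{"hand":0.5,"tx":0,"ty":0,"tz":0.005,"spin":0},{"hand":0.5,"tx":0,"ty":0,"tz":0,"spin":0}]'
```

```text
time: 5.9
tool_pos: [571.2, -214.5, 182.7]
tcp_rot: [3.141, 0.0, 1.517]
contact_force: [0.2, 1.1, -1.4]
grip_width: 45.3
finger_force: 0.0
time: 6.28
tool_pos: [571.5, -212.6, 153.3]
tcp_rot: [-3.141, -0.0, 1.519]
contact_force: [0.6, 0.6, 0.2]
grip_width: 46.0
finger_force: 0.0
time: 6.78
tool_pos: [571.8, -211.8, 133.5]
tcp_rot: [-3.141, -0.0, 1.52]
contact_force: [0.1, 0.4, 0.0]
grip_width: 46.4
finger_force: 0.0
```

```bash
python3 -m creep '[{"hand":0,"tx":0,"ty":0,"tz":0,"spin":0},{"hand":0,"tx":0,"ty":0,"tz":0,"spin":0},{"hand":0,"tx":0,"ty":0,"tz":0,"spin":0},{"hand":0,"tx":0,"ty":0,"tz":0,"spin":0}]'
```

```text
time: 7.28
tool_pos: [572.0, -212.0, 133.9]
tcp_rot: [3.141, 0.0, 1.52]
contact_force: [0.2, -1.4, 0.6]
grip_width: 15.5
finger_force: 30.0
```

Gripped: 15.5 mm at 30 N. Lifting now.

```bash
python3 -m creep '[{"hand":0,"tx":0,"ty":0,"tz":-0.015,"spin":0},{"hand":0,"tx":0,"ty":0,"tz":-0.035,"spin":0},{"hand":0,"tx":0,"ty":0,"tz":-0.04,"spin":0},{"hand":0,"tx":0,"ty":0,"tz":-0.04,"spin":0},{"hand":0,"tx":0,"ty":0,"tz":-0.026,"spin":0}]'
python3 -m creep '[{"hand":0,"tx":0,"ty":0,"tz":0,"spin":0},{"hand":0,"tx":0.03,"ty":-0.02,"tz":0,"spin":0},{"hand":0,"tx":0.045,"ty":-0.03,"tz":0,"spin":0},{"hand":0,"tx":0.045,"ty":-0.03,"tz":0,"spin":0},{"hand":0,"tx":0.045,"ty":-0.03,"tz":0,"spin":0}]'
python3 -m creep '[{"hand":0,"tx":0.05,"ty":-0.008,"tz":0,"spin":0},{"hand":0,"tx":0.05,"ty":0,"tz":0,"spin":0},{"hand":0,"tx":0.05,"ty":0,"tz":0,"spin":0},{"hand":0,"tx":0.03,"ty":0,"tz":0,"spin":0},{"hand":0,"tx":0,"ty":0,"tz":0,"spin":0}]'
```

```text
time: 7.9
tool_pos: [572.2, -212.1, 293.1]
tcp_rot: [3.139, 0.001, 1.52]
contact_force: [0.7, -0.6, -2.0]
grip_width: 15.0
finger_force: 30.0
time: 8.52
tool_pos: [468.6, -40.2, 288.4]
tcp_rot: [-3.139, -0.001, 1.52]
contact_force: [1.1, 0.3, -1.5]
grip_width: 15.4
finger_force: 30.0
time: 9.15
tool_pos: [470.5, 140.3, 288.4]
tcp_rot: [-3.139, 0.0, 1.524]
contact_force: [0.5, 0.6, -1.8]
grip_width: 15.5
finger_force: 30.0
```

```bash
python3 -m creep '[{"hand":0,"tx":0,"ty":0,"tz":0,"spin":-6.8},{"hand":0,"tx":0,"ty":0,"tz":0,"spin":-6.8},{"hand":0,"tx":0.014,"ty":0,"tz":0,"spin":0},{"hand":0,"tx":0.014,"ty":0.008,"tz":0,"spin":0},{"hand":0,"tx":0,"ty":0,"tz":0,"spin":0}]'
python3 - <<'E'
from plant import cams,get_obs
import cv2,h
o=get_obs();print(o['tool_pos'],o['tcp_rot'])
ims=[]
for n,(x,y) in (("scene",(180,170)),("top",(175,140))):
    im=cams.capture(n)['color'][y:y+140,x:x+98,::-1]; ims.append(cv2.resize(im,None,fx=4,fy=4,interpolation=cv2.INTER_CUBIC))
cv2.imwrite('pics/g4.png',cv2.hconcat(ims))
E
```

```text
time: 9.78
tool_pos: [474.3, 168.7, 289.5]
tcp_rot: [-3.141, -0.0, 1.758]
contact_force: [0.3, -0.2, -1.8]
grip_width: 15.7
finger_force: 30.0
[474.31314737 168.66803952 289.45255342] [-3.14135550e+00 -5.38388670e-05  1.75814614e+00]
```

View pics/g4.png

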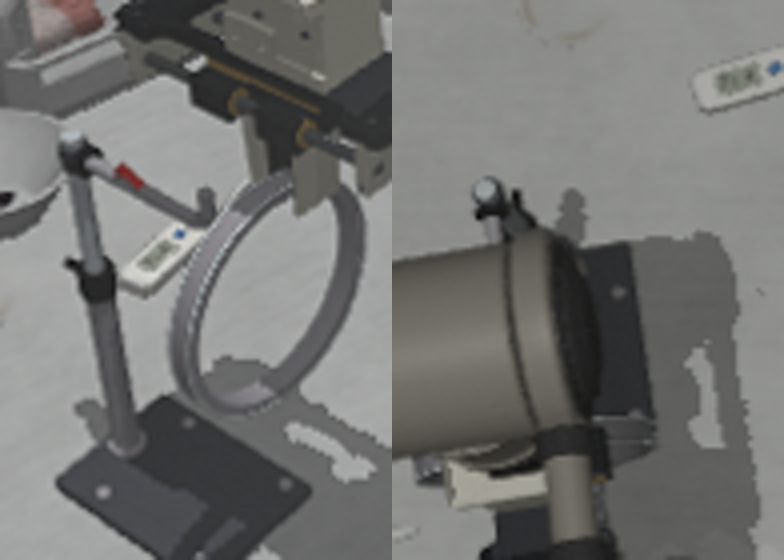

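The ring hangs in front of the tip, with scene extents of about x 172–366 and bottom y 416. I'll check that against the prediction.

```bash
cat > ex.py <<'E'
from h import *
from scipy.optimize import least_squares as LS
th=np.linspace(0,2*np.pi,300)
def ext(c,yaw):
    ex=np.array([np.cos(yaw),np.sin(yaw),0]);ey=np.array([-np.sin(yaw),np.cos(yaw),0])
    P=np.array([proj('scene',c+s*ex+75*(np.cos(t)*ey+np.sin(t)*np.array([0,0,1]))) for t in th for s in(-8,8)])
    P=(P-[180,170]+.5)*4-.5
    return np.r_[P.min(0),P.max(0)]
E
python3 - <<'E'
from ex import *
yaw=1.758-np.pi/2
p=np.array([474.3,168.7,289.5]);c=p+[27.5*np.cos(1.758),27.5*np.sin(1.758),-41.9]
print(c,yaw,ext(c,yaw).round())
for d in np.eye(3)*10: print(d,(ext(c+d,yaw)-ext(c,yaw)).round())
E
```

```text
[469.18191573 195.71953392 247.6       ] 0.18720367320510345 [167. 168. 364. 417.]
[10.  0.  0.] [-10.  -8. -10.  -9.]
[ 0. 10.  0.] [-15.   7. -13.   8.]
[ 0.  0. 10.] [ -2. -14.  -1. -12.]
```

The prediction is good to about 3 mm. Passing the rim over the tip.

```bash
python3 -m creep '[{"hand":0,"tx":0.003,"ty":0,"tz":-0.005,"spin":0},{"hand":0,"tx":0,"ty":0.015,"tz":0,"spin":0},{"hand":0,"tx":0,"ty":0.015,"tz":0,"spin":0},{"hand":0,"tx":0,"ty":0.01,"tz":0,"spin":0},{"hand":0,"tx":0,"ty":0,"tz":0,"spin":0}]'
python3 -m creep '[{"hand":0,"tx":0,"ty":0.01,"tz":0,"spin":0},{"hand":0,"tx":0,"ty":0.01,"tz":0,"spin":0},{"hand":0,"tx":0,"ty":0.01,"tz":0,"spin":0},{"hand":0,"tx":0,"ty":0,"tz":0,"spin":0},{"hand":0,"tx":0,"ty":0,"tz":0,"spin":0}]'
```

```text
time: 10.5
tool_pos: [513.2, 177.8, 294.6]
tcp_rot: [-3.141, 0.0, 1.757]
contact_force: [0.5, -0.6, -1.3]
grip_width: 15.6
finger_force: 30.0
time: 11.12
tool_pos: [542.2, 183.5, 294.6]
tcp_rot: [-3.141, 0.0, 1.758]
contact_force: [0.6, 0.3, -1.1]
grip_width: 15.7
finger_force: 30.0
```

```bash
python3 -m creep '[{"hand":0,"tx":0,"ty":0,"tz":0.01,"spin":0},{"hand":0,"tx":0,"ty":0,"tz":0.01,"spin":0},{"hand":0,"tx":0,"ty":0,"tz":0.008,"spin":0},{"hand":0,"tx":0,"ty":0,"tz":0.004,"spin":0},{"hand":0,"tx":0,"ty":0,"tz":0,"spin":0}]'
python3 -m creep '[{"hand":0,"tx":0,"ty":0,"tz":0.001,"spin":0},{"hand":0,"tx":0,"ty":0,"tz":0.001,"spin":0},{"hand":0,"tx":0,"ty":0,"tz":0.001,"spin":0},{"hand":0,"tx":0,"ty":0,"tz":0,"spin":0}]'
python3 -m creep '[{"hand":0,"tx":0,"ty":0,"tz":0.001,"spin":0},{"hand":0,"tx":0,"ty":0,"tz":0.001,"spin":0},{"hand":0,"tx":0,"ty":0,"tz":0,"spin":0}]'
```

```text
time: 11.75
tool_pos: [542.2, 183.5, 262.5]
tcp_rot: [-3.141, 0.0, 1.758]
contact_force: [-0.0, -0.5, -1.1]
grip_width: 15.5
finger_force: 30.0
time: 12.25
tool_pos: [542.3, 183.5, 259.8]
tcp_rot: [-3.142, 0.0, 1.758]
contact_force: [0.6, -0.0, -2.3]
grip_width: 15.6
finger_force: 30.0
time: 12.62
tool_pos: [542.3, 183.5, 257.7]
tcp_rot: [-3.141, 0.0, 1.758]
contact_force: [-0.2, 0.1, -2.7]
grip_width: 15.4
finger_force: 30.0
```

```bash
python3 -m creep '[{"hand":0,"tx":0,"ty":0,"tz":0.001,"spin":0},{"hand":0,"tx":0,"ty":0,"tz":0.001,"spin":0},{"hand":0,"tx":0,"ty":0,"tz":0,"spin":0}]'
python3 -m creep '[{"hand":0,"tx":0,"ty":0,"tz":0.001,"spin":0},{"hand":0,"tx":0,"ty":0,"tz":0,"spin":0}]'
python3 -m creep '[{"hand":0,"tx":0,"ty":0,"tz":0.001,"spin":0},{"hand":0,"tx":0,"ty":0,"tz":0,"spin":0}]'
```

```text
time: 13.0
tool_pos: [542.3, 183.5, 255.8]
tcp_rot: [3.142, 0.0, 1.758]
contact_force: [-0.4, 0.2, 0.3]
grip_width: 15.7
finger_force: 30.0
time: 13.25
tool_pos: [542.4, 183.5, 255.0]
tcp_rot: [3.141, 0.0, 1.758]
contact_force: [-0.2, 0.4, 0.3]
grip_width: 15.8
finger_force: 30.0
time: 13.5
tool_pos: [542.4, 183.5, 254.2]
tcp_rot: [3.141, 0.0, 1.758]
contact_force: [-0.5, 0.3, 2.6]
grip_width: 15.4
finger_force: 30.0
```

```bash
python3 -m creep '[{"hand":0,"tx":0,"ty":0,"tz":0.0005,"spin":0},{"hand":0,"tx":0,"ty":0,"tz":0,"spin":0},{"hand":0,"tx":0,"ty":0,"tz":0,"spin":0}]'
python3 -m creep '[{"hand":0,"tx":0,"ty":0.003,"tz":0,"spin":0},{"hand":0,"tx":0,"ty":0.003,"tz":0,"spin":0},{"hand":0,"tx":0,"ty":0.003,"tz":0,"spin":0},{"hand":0,"tx":0,"ty":0,"tz":0,"spin":0}]'
```

```text
time: 13.88
tool_pos: [542.4, 183.5, 253.5]
tcp_rot: [3.141, 0.0, 1.758]
contact_force: [-1.0, -1.1, 4.7]
grip_width: 15.6
finger_force: 30.0
time: 14.38
tool_pos: [551.7, 185.3, 253.3]
tcp_rot: [3.141, -0.0, 1.758]
contact_force: [-0.7, -0.5, 3.8]
grip_width: 15.3
finger_force: 30.0
```

```bash
python3 -m creep '[{"hand":0,"tx":0,"ty":0.004,"tz":0,"spin":0},{"hand":0,"tx":0,"ty":0.004,"tz":0,"spin":0},{"hand":0,"tx":0,"ty":0.004,"tz":0,"spin":0},{"hand":0,"tx":0,"ty":0,"tz":0,"spin":0}]'
python3 -m creep '[{"hand":0,"tx":0,"ty":0.003,"tz":0,"spin":0},{"hand":0,"tx":0,"ty":0.003,"tz":0,"spin":0},{"hand":0,"tx":0,"ty":0,"tz":0,"spin":0}]'
python3 -m creep '[{"hand":0,"tx":0,"ty":0.003,"tz":0,"spin":0},{"hand":0,"tx":0,"ty":0.003,"tz":0,"spin":0},{"hand":0,"tx":0,"ty":0,"tz":0,"spin":0}]'
```

```text
time: 14.88
tool_pos: [563.8, 187.5, 253.3]
tcp_rot: [3.14, 0.0, 1.758]
contact_force: [-1.0, 0.7, 5.7]
grip_width: 15.6
finger_force: 30.0
time: 15.25
tool_pos: [569.1, 188.6, 253.3]
tcp_rot: [3.141, 0.0, 1.758]
contact_force: [-2.4, -0.8, 4.2]
grip_width: 15.2
finger_force: 30.0
time: 15.62
tool_pos: [575.3, 189.7, 253.3]
tcp_rot: [3.141, -0.0, 1.758]
contact_force: [-1.7, -1.3, 5.0]
grip_width: 15.2
finger_force: 30.0
```

```bash
python3 -m creep '[{"hand":0,"tx":0,"ty":0.003,"tz":0,"spin":0},{"hand":0,"tx":0,"ty":0.003,"tz":0,"spin":0},{"hand":0,"tx":0,"ty":0,"tz":0,"spin":0}]'
python3 -m creep '[{"hand":0,"tx":0,"ty":0.003,"tz":0,"spin":0},{"hand":0,"tx":0,"ty":0.003,"tz":0,"spin":0},{"hand":0,"tx":0,"ty":0,"tz":0,"spin":0}]'
python3 -m creep '[{"hand":0,"tx":0,"ty":0.003,"tz":0,"spin":0},{"hand":0,"tx":0,"ty":0.003,"tz":0,"spin":0},{"hand":0,"tx":0,"ty":0,"tz":0,"spin":0}]'
```

```text
time: 16.0
tool_pos: [581.2, 190.8, 253.3]
tcp_rot: [3.141, 0.0, 1.758]
contact_force: [-2.4, -0.2, 3.9]
grip_width: 15.3
finger_force: 30.0
time: 16.38
tool_pos: [587.1, 191.9, 253.3]
tcp_rot: [3.141, 0.0, 1.758]
contact_force: [-2.1, -0.9, 4.7]
grip_width: 15.2
finger_force: 30.0
time: 16.75
tool_pos: [593.0, 193.0, 253.3]
tcp_rot: [3.141, 0.0, 1.758]
contact_force: [-1.1, -0.1, 4.7]
grip_width: 15.1
finger_force: 30.0
```

```bash
python3 -m creep '[{"hand":0,"tx":0,"ty":0.003,"tz":0,"spin":0},{"hand":0,"tx":0,"ty":0.002,"tz":0,"spin":0},{"hand":0,"tx":0,"ty":0,"tz":0,"spin":0}]'
python3 -m creep '[{"hand":0,"tx":0,"ty":0.002,"tz":0,"spin":0},{"hand":0,"tx":0,"ty":0.002,"tz":0,"spin":0},{"hand":0,"tx":0,"ty":0,"tz":0,"spin":0},{"hand":0,"tx":0,"ty":0,"tz":0,"spin":0}]'
python3 - <<'E'
from plant import cams,get_obs
import cv2
o=get_obs();print(o['tool_pos'],o['contact_force'])
im=cams.capture('scene')['color'][170:270,185:305,::-1]
cv2.imwrite('pics/g5.png',cv2.resize(im,None,fx=6,fy=6,interpolation=cv2.INTER_CUBIC))
E
```

```text
time: 17.12
tool_pos: [597.6, 193.9, 253.3]
tcp_rot: [3.141, 0.0, 1.758]
contact_force: [-3.0, 0.2, 4.6]
grip_width: 15.7
finger_force: 30.0
time: 17.62
tool_pos: [601.6, 194.7, 253.3]
tcp_rot: [3.141, 0.0, 1.758]
contact_force: [-1.4, -0.2, 3.8]
grip_width: 15.5
finger_force: 30.0
[601.57129063 194.68759008 253.33477118] [-1.37657421 -0.16252624  3.8474855 ]
```

View pics/g5.png

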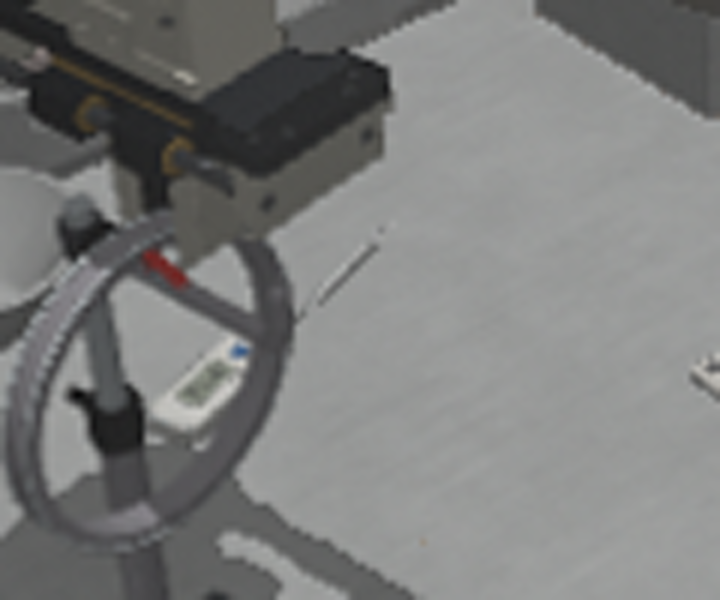

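The catch is fully visible in front of the rim, from (145,250) to (185,285), so the rim has passed it. I'll nudge 1.5 mm further, take off the load, then open narrowly.

```bash
python3 -m creep '[{"hand":0,"tx":0,"ty":0.0015,"tz":0,"spin":0},{"hand":0,"tx":0,"ty":0,"tz":-0.001,"spin":0},{"hand":0,"tx":0,"ty":0,"tz":-0.0007,"spin":0},{"hand":0,"tx":0,"ty":0,"tz":0,"spin":0}]'
python3 -m creep '[{"hand":0.22,"tx":0,"ty":0,"tz":0,"spin":0},{"hand":0.24,"tx":0,"ty":0,"tz":0,"spin":0},{"hand":0.28,"tx":0,"ty":0,"tz":0,"spin":0},{"hand":0.28,"tx":0,"ty":0,"tz":0,"spin":0}]'
```

```text
time: 18.18
tool_pos: [602.7, 194.9, 254.6]
tcp_rot: [-3.141, 0.0, 1.758]
contact_force: [-1.6, -0.7, 1.4]
grip_width: 15.8
finger_force: 30.0
time: 18.68
tool_pos: [602.8, 194.9, 254.9]
tcp_rot: [3.141, 0.0, 1.758]
contact_force: [-0.6, -0.3, -0.9]
grip_width: 25.5
finger_force: 0.0
```

```bash
python3 -m creep '[{"hand":0.3,"tx":0,"ty":0,"tz":0,"spin":0},{"hand":0.3,"tx":0,"ty":0,"tz":-0.004,"spin":0},{"hand":0.3,"tx":0,"ty":0,"tz":-0.008,"spin":0},{"hand":0.3,"tx":0,"ty":0,"tz":-0.012,"spin":0},{"hand":0.3,"tx":0,"ty":0,"tz":-0.02,"spin":0}]'
python3 -m creep '[{"hand":0.3,"tx":0,"ty":0,"tz":-0.03,"spin":0},{"hand":0.3,"tx":0,"ty":0,"tz":-0.03,"spin":0},{"hand":0.3,"tx":0,"ty":0,"tz":-0.03,"spin":0},{"hand":0.3,"tx":0,"ty":0,"tz":0,"spin":0},{"hand":0.3,"tx":0,"ty":0,"tz":0,"spin":0}]'
for i in 1 2 3; do python3 -m creep '[{"hand":0.3,"tx":0,"ty":0,"tz":0,"spin":0},{"hand":0.3,"tx":0,"ty":0,"tz":0,"spin":0},{"hand":0.3,"tx":0,"ty":0,"tz":0,"spin":0},{"hand":0.3,"tx":0,"ty":0,"tz":0,"spin":0},{"hand":0.3,"tx":0,"ty":0,"tz":0,"spin":0}]' | head -1;done
python3 - <<'E'
from plant import cams
import cv2,numpy as np
a=cams.capture('scene')['color']
for _ in range(4): b=cams.capture('scene')['color']
print(np.abs(a.astype(int)-b)[170:300,180:305].max())
cv2.imwrite('pics/g6.png',cv2.resize(b[170:270,185:305,::-1],None,fx=6,fy=6,interpolation=cv2.INTER_CUBIC))
E
```

```text
time: 19.3
tool_pos: [602.6, 194.9, 299.8]
tcp_rot: [-3.141, 0.0, 1.758]
contact_force: [0.4, 0.5, -0.1]
grip_width: 27.1
finger_force: 0.0
time: 19.92
tool_pos: [602.6, 194.9, 388.4]
tcp_rot: [-3.141, 0.0, 1.758]
contact_force: [-0.9, -0.2, -0.5]
grip_width: 27.3
finger_force: 0.0
time: 20.55
time: 21.18
time: 21.8
3
```

View pics/g6.png

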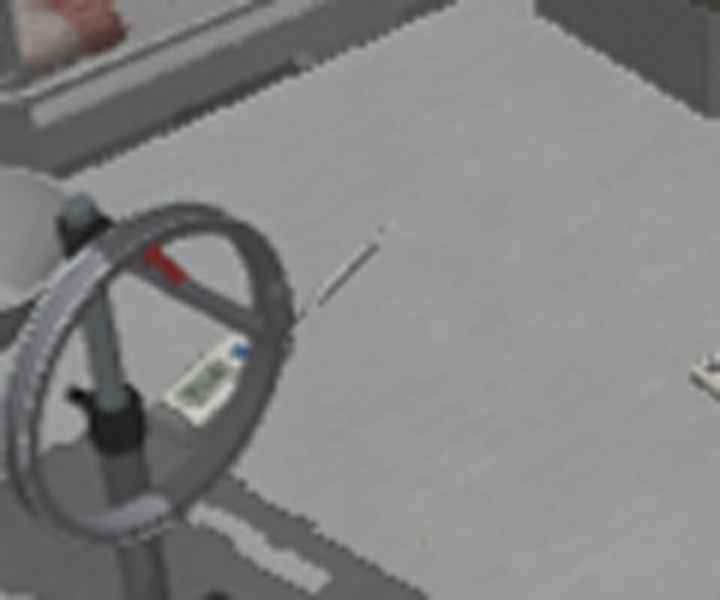

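The ring hangs still on the arm, spanning about x 5–293 and y 203–540, with the catch visible in front of it. One last numeric check of its position before handing in.

```bash
python3 - <<'E'
from ex import *
m=np.array([5,203,293,540.]);m=((m+.5)/6-.5+[185,170,185,170]-[180,170,180,170]+.5)*4-.5
r=LS(lambda c:ext(c,.187)-m,[600,222,212]);d=r.x[:2]-[571.6,217.0]
c,s=np.cos(.187),np.sin(.187);print(r.x,'local',c*d[0]+s*d[1],-s*d[0]+c*d[1],r.fun)
E
```

```text
[607.57923893 214.02395161 203.45244557] local 34.79870776411834 -9.613138726443331 [ 0.36404254 -0.32024584 -0.39840589  0.32517429]
```

```bash
python3 -c "
from plant import close_job;print(close_job())"
```

```text
the job is handed in; nothing more can be done
None
```

The ring hangs at rest in the seat with the red catch in front of the rim, the gripper is clear and the job is handed in; the judge returned no verdict, and I did not measure the catch angle.

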